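# Pin the door of a plywood earring cabinet

## Robot

A 6-joint arm with a two-finger parallel gripper is mounted at the origin on the work surface. World frame = base frame: x ahead of the robot, y to its left, z up, the work surface at z = 0. Lengths are in m, angles in rad, forces in N, time in s.
With the tool pointing down it reaches from about 0.3 to 1 m from the base axis. Payload 5.1 kg.
Tool frame: the origin (TCP) lies between the finger pads; the fingertips stand 25 mm ahead of it and the grasp point (between the pads) lies 6 mm ahead of it (r.nose_length is the distance from the TCP to the fingertips, in m); z points along the fingers, x is the direction in which the jaws open and shut, and the axes are right-handed (so a half turn about z gives the same grasp; the last joint's range is limited). The gripper opens to 95 mm and grips with 3 to 60 N. Pads are 20 mm wide; open, the fingers measure 119 mm over their backs; the gripper's body (75 mm by 180 mm) begins 59 mm behind the grasp point.
Start: joints at [-1.322, 0.124, 1.65, -0, 1.367, -0.083], TCP at [0.212, -0.615, 0.216] pointing down, gripper open.
Joint ranges: [-2.61, 2.61], [-1.02, 2.33], [0.03, 2.71], [-1.35, 4.49], [0.32, 2.68], [-2.91, 2.91]. Speed limits (rad/s): [2.57, 2.57, 3.14, 3.14, 3.14, 3.14].

## Interface

Orientations are given as a rotation vector (axis times angle).
In Python, from station import r, cams gives the robot as it stands. The module is installed in compiled form; this text tells all that it offers.
- The arm moves only by the tool drive_tool, never from a script. Its argument "series" is a list of rows, each an object of numbers: "grip": the opening, from 0 (shut) to 1 (fully open); "dx", "dy", "dz": the shift along the tool's x, y, z in m; "twist": the turn about the tool's z in degrees. A call has 1 to 12 rows; each row is the pose to reach, as a shift and turn from the pose commanded when the call began, along the tool's axes at that moment; what a row does not reach only later rows make up. A row lasts 1/12 s, in which the tool goes at most 41.7 mm and 7.16 degrees, less where a joint would pass 70% of its speed; a pose out of reach is approached as far as the arm can. A call with a gripper value outside its range is refused whole. The fingers move at their own pace and stop on an object; the grip force is fixed at half the most. Time passes only in rows, so rows that repeat a pose let the fingers close. It gives the time, the measured TCP pose, the force and the opening at its end, in the units of the state.
- r.read_state(): the state, without advancing time (a new reading comes with each control period).
- cams.read_camera(name): name is "scene" or "side" or "wrist"; returns the picture (480x640x3 uint8, blue, green, red); there is no depth.
- cams.camera_model(name): a dict with "intrinsics" (3x3 intrinsics, pixels), "view" (4x4, takes a point from world to camera coordinates); the wrist camera has in their place "T_tool_cam" (4x4, takes a point from camera to tool coordinates, whose origin is the TCP and whose axes are the tool frame's). Camera axes: x right, y up, looking along -z (the intrinsics and any distortion apply to the point x, -y, -z); pixel columns grow to the right and rows downward; lengths in m; the calibration is good to about 2 mm. A picture is of the moment at which its call begins: read the wrist's pose just before it. camera_model takes no time and is no camera call.
- r.job_done(): hands the job in, once; it reports no verdict.
Trained networks look in the newest picture that a camera, given by its name, has taken for a name from the list of things; names that differ only in an ending like _2 or _b are one class to them, and where a whole thing is asked for, a point or a joint stands for the part that bears it (a point fixed in the world has none). Each returns a list of dicts, best first, with "score" (0 to 1); they miss things now and then, are a little off and sometimes report something else, mostly with a low value. They report only what shows in the picture. A call takes as long as a camera call.
- cams.search_frame(camera, target): "at" ([column, row] as shares, 0 to 1, of the picture: columns of its width, rows of its height, amid what is visible of it).
- cams.trace(camera, target): "mask" (480x640 bool, what is visible of it) and "at" ([column, row] as shares, 0 to 1, of the picture: columns of its width, rows of its height, amid what is visible of it).
- cams.mark_of(camera, target): "at" ([column, row] as shares, 0 to 1, of the picture: columns of its width, rows of its height: a listed point, or the origin of a listed thing).
The state is a dict: "t": time; "joints": joint angles; "joint_vel": joint speeds; "effort": joint torques, N m; "position": TCP position; "eef_rot": TCP orientation; "ft_force": force on the tool from outside, world axes, zero at the start; "ft_torque": the same for the moment, N m; "grip_width": finger opening in m.
Only numpy, scipy, OpenCV 4.12 (cv2) and the standard library are available. Lean on these libraries where they do the work, as an engineer would, in place of code of your own. Each camera call takes 0.05 s, during which the arm holds its last target. There are 200 camera calls.

## Task

Slide the blue sled with the little plywood door gently along the jig up to its stop, so that the door's hinge knuckle lies in line under the cabinet's, then take the purple-headed pin from the stand and push it down through both knuckles, gently feeling for the hole, until its head sits fully home on the upper knuckle. Let go and leave the pin there, and leave the pink and yellow pins in the stand.

Things in the scene. Friction and masses are not known exactly. Their poses are not given: they have to be found in the camera images.
- jig: Brown wooden assembly jig fixed to the table: base 190 x 340 mm, a low fence (top 34 mm up) along each long side. Origin on the table under the middle of the hinge line's play; x across the jig, y along it, z up. In it lies a light-wood cradle carrying a plywood cabinet (y +23 to +119 mm, top z 120) and the door on its sled. Nothing on it may be pressed by the fingers with over 40 N.
- hinge_mid (a point): Fixed point on the jig, 120 mm above the table, level with the flat top of the cabinet's (upper) knuckle. The cradle with all it carries has play: the true bore lies up to 14 mm from here either way along jig x (new each time, no reading gives it; rubs with 6 N), and at jig y = 0. Bore 9.5 mm, vertical, right through. The plywood cracks if the pin presses with over 35 N.
- lower_mid (a point): Fixed point on the jig, 94 mm above the table, level with the top of the door's (lower) knuckle when in line; same play along jig x. Both knuckles are brown blocks, 44 mm in jig x, 40 mm in jig y, bore in the middle: upper z 96 to 120 mm, lower z 70 to 94 mm, open below down to z 28 mm.
- tab_back (a point): Fixed point on the jig (0, -160, 73 mm) where the outer face of the sled's blue push tab is when door is 0; the face is this far further along jig +y: the joint value. Tab: 50 mm in jig x (plus the cradle's play), 12 mm thick, z 40 to 107 mm, free behind and above. Push its outer face towards jig +y.
- door (a joint): Slide of the blue sled with the upright plywood door, along jig +y, in m. 0 = fully back; 0.045 = the door's knuckle exactly in line; it stops at 0.046, a little past the line, and the pin's tapered nose works it back. Rubs with 3 N, stays where left. Starts between 0 and 0.02.
- pin: Hinge pin with purple head, 28 to 56 g, upright in one hole of the stand. Origin at the tip of the nose, z up along it. Steel shank 8 mm diameter, 60 mm long, its lowest 4 mm tapering to a flat 6 mm nose. At z 60 to 64 mm a flange of 20 mm diameter, above it a round grip of 14 mm diameter up to z 98 mm. Fully home the flange lies on the upper knuckle and the tip is 60 mm above the table.
- pin_pink: Pin of the same shape with pink head, in another hole of the stand. Not to be used.
- pin_yellow: Pin of the same shape with yellow head, in another hole of the stand. Not to be used.
- stand: Light-wood block 45 x 160 x 72 mm fixed to the table; origin at the centre of its underside. Three vertical 12 mm holes at y -52, 0 and +52 mm of its own frame; the pins hang in them by their flanges, tips 12 mm above the table.

How it is judged:
On the way, in this order (a step that is already met when the one before it is completed fails the run):
1. the door sled is pushed up so that the knuckles are in line (slide within 2 mm of 45 mm) (value of joint door between 0.043 and 0.047 m), for 0.2 s.
2. the purple pin has gone through the upper knuckle and into the door's (z of pin in the frame of jig below 0.088 m and y of pin in the frame of jig between -0.004 and 0.004 m and x of pin in the frame of jig between -0.018 and 0.018 m and angle between pin's own z axis and vertical below 0.12 rad), for 0.1 s.
At the end, for the whole second after the job is handed in: The purple pin stands upright (within 0.08 rad) through both knuckles, its flange down on the upper knuckle (tip within 2 mm of 60 mm above the table), at rest and let go; the door slide is within 2 mm of in line; the pink and yellow pins are in the stand (all of step 1 and z of pin in the frame of jig between 0.058 and 0.062 m and y of pin in the frame of jig between -0.004 and 0.004 m and x of pin in the frame of jig between -0.018 and 0.018 m and angle between pin's own z axis and vertical below 0.08 rad and linear speed of pin below 0.02 m/s and horizontal distance between each of pin_pink, pin_yellow and stand below 0.06 m); the robot touches nothing.
It fails at once if the pin is pressed on the hinge or jig with more than 35 N (contact force between pin and jig above 35 N).
It fails at once if the fingers press on the jig or what it carries with more than 40 N (contact force between the fingers and jig above 40 N).
It fails at once if the pink pin is taken from its place (distance of pin_pink from where it was at the start of the episode above 0.02 m).
It fails at once if the yellow pin is taken from its place (distance of pin_yellow from where it was at the start of the episode above 0.02 m).
It also fails if it takes over 72 s, if anything falls off the work surface, if the arm or the gripper's body presses on something with over 40 N, if the wrist force passes 120 N, or if a joint passes its speed limit or range.

## Working session

There is one attempt and no reset: what is moved stays moved. The work goes in short steps, Python scripts to look and compute and a tool call to move; the robot and the scene stay as the last step left them, time stands still between calls to the robot, and variables do not carry over. Pictures are saved under pics/ and viewed, about 8 in all and at most 12, crops included, and the job is handed in when it is done.

Besides the shell and the picture viewer there is one more tool, called after "Request:" as name(argument=value, ...) on one line, values as JSON. drive_tool: Moves the arm, as the interface text tells. Its arguments: {"type":"object","properties":{"series":{"type":"array","items":{"type":"object","properties":{"grip":{"type":"number"},"dx":{"type":"number"},"dy":{"type":"number"},"dz":{"type":"number"},"twist":{"type":"number"}}}}},"required":["series"]}

```bash
mkdir -p pics
cat > h.py <<'E'
import numpy as np, cv2
from scipy.spatial.transform import Rotation as R
from station import r, cams
def cam(name):
    m=cams.camera_model(name); K=np.array(m["intrinsics"],float)
    if name=="wrist":
        s=r.read_state(); T=np.eye(4); T[:3,:3]=R.from_rotvec(s["eef_rot"]).as_matrix(); T[:3,3]=s["position"]
        C=T@np.array(m["T_tool_cam"])
    else: C=np.linalg.inv(np.array(m["view"]))
    return K,C
def ray(name,at):
    K,C=cam(name); p=np.array([at[0]*640,at[1]*480,1]); d=np.linalg.inv(K)@p
    return C[:3,3], C[:3,:3]@np.array([d[0],-d[1],-d[2]])
def at_z(name,at,z):
    o,d=ray(name,at); return o+d*(z-o[2])/d[2]
def proj(name,P):
    K,C=cam(name); p=np.linalg.inv(C)@np.append(P,1); q=K@np.array([p[0],-p[1],-p[2]]); return q[:2]/q[2]
E
python3 - <<'E'
from h import *
for n in ["scene","side","wrist"]:
    m=cams.camera_model(n); print(n,{k:np.round(v,3).tolist() for k,v in m.items() if not isinstance(v,str)})
    im=cams.read_camera(n); cv2.imwrite(f"pics/{n}0.png",im)
    for t,z in [("hinge_mid",.12),("lower_mid",.094),("tab_back",.073),("jig",0),("stand",0),("pin",.012),("pin_pink",.012),("pin_yellow",.012)]:
        l=cams.mark_of(n,t)
        print(n,t,[(round(d["score"],2),np.round(np.array(d["at"])*[640,480]).tolist(),np.round(at_z(n,d["at"],z),4).tolist()) for d in l[:3]])
s=r.read_state();print(s)
E
```

```text
scene {'intrinsics': [[453.734, 0.0, 320.329], [0.0, 453.734, 235.488], [0.0, 0.0, 1.0]], 'view': [[-0.282, 0.959, 0.007, 0.244], [-0.721, -0.217, 0.658, 0.333], [0.633, 0.18, 0.753, -1.198], [0.0, 0.0, 0.0, 1.0]]}
scene hinge_mid [(0.92, [477.0, 266.0], [0.5851, 0.1718, 0.12])]
scene lower_mid [(0.83, [472.0, 273.0], [0.5808, 0.1692, 0.094])]
scene tab_back [(0.82, [370.0, 261.0], [0.5878, 0.0062, 0.073])]
scene jig [(0.79, [456.0, 302.0], [0.5765, 0.165, 0.0])]
scene stand [(0.95, [226.0, 220.0], [0.5099, -0.3061, 0.0])]
scene pin [(0.23, [368.0, 266.0], [0.5513, -0.0006, 0.012])]
scene pin_pink []
scene pin_yellow []
side {'intrinsics': [[447.743, 0.0, 321.549], [0.0, 447.743, 233.182], [0.0, 0.0, 1.0]], 'view': [[0.896, -0.443, 0.022, -0.563], [0.209, 0.465, 0.86, -0.183], [-0.391, -0.766, 0.51, -0.694], [0.0, 0.0, 0.0, 1.0]]}
side hinge_mid [(0.93, [271.0, 180.0], [0.5799, 0.1596, 0.12]), (0.68, [271.0, 187.0], [0.5672, 0.128, 0.12])]
side lower_mid [(0.61, [270.0, 187.0], [0.5855, 0.1835, 0.094])]
side tab_back [(0.88, [302.0, 233.0], [0.5828, -0.0014, 0.073])]
side jig [(0.97,
[... 580 characters left out ...]
 pin_yellow []
{'t': 1.35, 'joints': array([-1.32164691e+00,  1.23792516e-01,  1.65027188e+00,  1.09554379e-05,
        1.36749228e+00, -8.26069640e-02]), 'joint_vel': array([ 8.61111294e-05, -8.99040419e-04, -1.71861961e-04,  9.70947418e-04,
        5.43179330e-04,  1.02963729e-03]), 'effort': array([ 6.37101421e-04, -4.17578030e+01, -3.60220885e+01,  7.74425478e-02,
        4.28401935e-02, -1.96321082e-05]), 'position': array([ 0.21167974, -0.61456991,  0.2162777 ]), 'eef_rot': array([ 2.55773625e+00, -1.82414231e+00,  5.40302333e-05]), 'ft_force': array([ 0.71333959,  0.37556959, -0.49216716]), 'ft_torque': array([-0.01017507, -0.00687842,  0.03235891]), 'grip_width': 0.09537340897304607}
```

View pics/scene0.png

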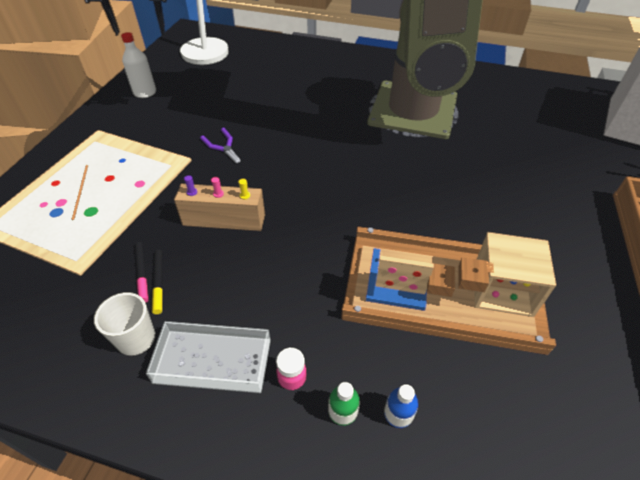

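View pics/side0.png

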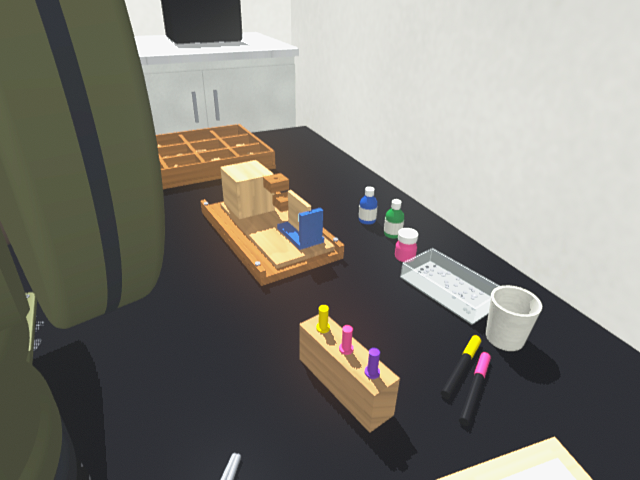

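The scene view shows the stand with the purple (191,186), pink (217,187) and yellow (243,188) pins. The jig has its blue tab at about (375,270) and its knuckles at about (475,270). The side view agrees. I'll go above the stand first.

Request:
drive_tool(series=[{"dx": -0.2, "dy": -0.35, "dz": -0.09, "twist": -71}, {"dx": -0.2, "dy": -0.35, "dz": -0.09, "twist": -71}, {"dx": -0.2, "dy": -0.35, "dz": -0.09, "twist": -71}, {"dx": -0.2, "dy": -0.35, "dz": -0.09, "twist": -71}, {"dx": -0.2, "dy": -0.35, "dz": -0.09, "twist": -71}, {"dx": -0.2, "dy": -0.35, "dz": -0.09, "twist": -71}, {"dx": -0.2, "dy": -0.35, "dz": -0.09, "twist": -71}, {"dx": -0.2, "dy": -0.35, "dz": -0.09, "twist": -71}, {"dx": -0.2, "dy": -0.35, "dz": -0.09, "twist": -71}, {"dx": -0.2, "dy": -0.35, "dz": -0.09, "twist": -71}, {"dx": -0.2, "dy": -0.35, "dz": -0.09, "twist": -71}, {"dx": -0.2, "dy": -0.35, "dz": -0.09, "twist": -71}])

```text
schema error: expected keys grip, dx, dy, dz, twist
```

Run:
```python
from h import *
s=r.read_state();print(s["t"],s["position"],s["eef_rot"],s["joints"])
im=cams.read_camera("wrist"); cv2.imwrite("pics/w1.png",im)
for t,z in [("stand",0),("pin",.012),("pin_pink",.012),("pin_yellow",.012)]:
    l=cams.mark_of("wrist",t); print(t,[(round(d["score"],2),np.round(np.array(d["at"])*[640,480]).tolist(),np.round(at_z("wrist",d["at"],z),4).tolist()) for d in l[:3]])
    l=cams.trace("wrist",t)
    for d in l[:2]:
        ys,xs=np.nonzero(d["mask"]); print("  tr",round(d["score"],2),xs.min(),xs.max(),ys.min(),ys.max(),xs.size)
```

```text
1.35 [ 0.21167974 -0.61456991  0.2162777 ] [ 2.55773625e+00 -1.82414231e+00  5.40302333e-05] [-1.32164691e+00  1.23792516e-01  1.65027188e+00  1.09554379e-05
  1.36749228e+00 -8.26069640e-02]
stand []
pin []
pin_pink []
pin_yellow []
```

View pics/w1.png

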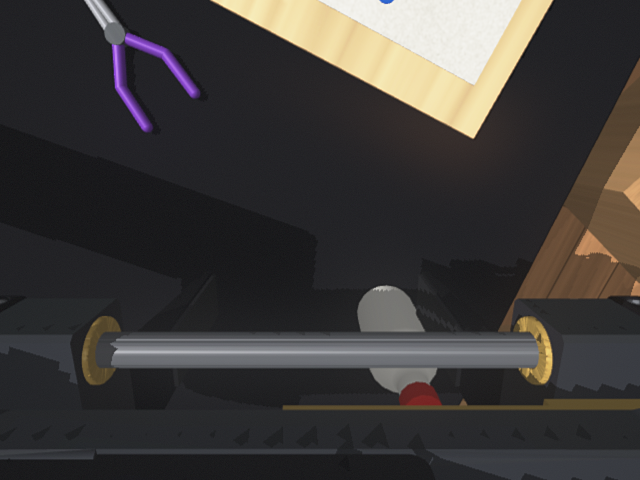

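The call was refused because grip is required in every row. The wrist picture shows the board and pliers, with nothing from the task in it.

Request:
drive_tool(series=[{"grip": 1, "dx": -0.2, "dy": -0.35, "dz": -0.09, "twist": -71}, {"grip": 1, "dx": -0.2, "dy": -0.35, "dz": -0.09, "twist": -71}, {"grip": 1, "dx": -0.2, "dy": -0.35, "dz": -0.09, "twist": -71}, {"grip": 1, "dx": -0.2, "dy": -0.35, "dz": -0.09, "twist": -71}, {"grip": 1, "dx": -0.2, "dy": -0.35, "dz": -0.09, "twist": -71}, {"grip": 1, "dx": -0.2, "dy": -0.35, "dz": -0.09, "twist": -71}, {"grip": 1, "dx": -0.2, "dy": -0.35, "dz": -0.09, "twist": -71}, {"grip": 1, "dx": -0.2, "dy": -0.35, "dz": -0.09, "twist": -71}, {"grip": 1, "dx": -0.2, "dy": -0.35, "dz": -0.09, "twist": -71}, {"grip": 1, "dx": -0.2, "dy": -0.35, "dz": -0.09, "twist": -71}, {"grip": 1, "dx": -0.2, "dy": -0.35, "dz": -0.09, "twist": -71}, {"grip": 1, "dx": -0.2, "dy": -0.35, "dz": -0.09, "twist": -71}])

```text
t: 2.8
position: [0.4786, -0.3102, 0.3071]
eef_rot: [3.14, 0.005, 0.002]
ft_force: [-0.4, -0.5, 0.0]
grip_width: 0.0949
```

```bash
cat > look.py <<'E'
from h import *
import sys
s=r.read_state();print(round(s["t"],2),s["position"],s["eef_rot"],s["joints"],s["grip_width"])
im=cams.read_camera("wrist"); cv2.imwrite(f"pics/{sys.argv[1]}.png",im)
Z=dict(stand=0,pin=.012,pin_pink=.012,pin_yellow=.012,hinge_mid=.12,lower_mid=.094,tab_back=.073,jig=0)
for t in sys.argv[2:]:
    l=cams.mark_of("wrist",t); print(t,[(round(d["score"],2),np.round(np.array(d["at"])*[640,480]).tolist(),np.round(at_z("wrist",d["at"],Z[t]),4).tolist()) for d in l[:3]])
E
python3 look.py w2 stand pin pin_pink pin_yellow
```

```text
2.8 [ 0.47863078 -0.31024157  0.30711648] [3.14032613e+00 4.59398168e-03 1.55599668e-03] [-6.69018186e-01 -9.39502495e-02  1.71955536e+00 -3.74253773e-04
  1.51442645e+00 -6.71923189e-01] 0.09490867631695991
stand [(0.71, [339.0, 191.0], [0.5045, -0.3067, 0.0])]
pin [(0.68, [351.0, 240.0], [0.5192, -0.3664, 0.012])]
pin_pink [(0.68, [341.0, 201.0], [0.5048, -0.3177, 0.012])]
pin_yellow [(0.76, [335.0, 153.0], [0.4974, -0.2607, 0.012])]
```

View pics/w2.png

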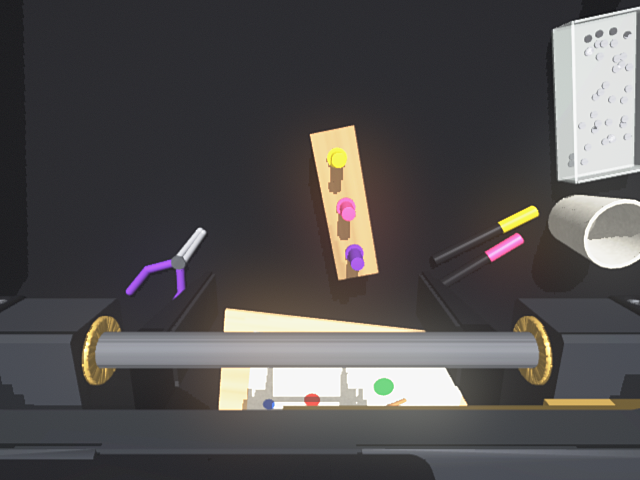

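The picture shows the stand rotated by about 10°: purple (355,257), pink (346,208), yellow (337,158). Next I'll go over the jig.

Request:
drive_tool(series=[{"grip": 0, "dx": 0.105, "dy": -0.37, "dz": 0.03}, {"grip": 0, "dx": 0.105, "dy": -0.37, "dz": 0.03}, {"grip": 0, "dx": 0.105, "dy": -0.37, "dz": 0.03}, {"grip": 0, "dx": 0.105, "dy": -0.37, "dz": 0.03}, {"grip": 0, "dx": 0.105, "dy": -0.37, "dz": 0.03}, {"grip": 0, "dx": 0.105, "dy": -0.37, "dz": 0.03}, {"grip": 0, "dx": 0.105, "dy": -0.37, "dz": 0.03}, {"grip": 0, "dx": 0.105, "dy": -0.37, "dz": 0.03}, {"grip": 0, "dx": 0.105, "dy": -0.37, "dz": 0.03}, {"grip": 0, "dx": 0.105, "dy": -0.37, "dz": 0.03}, {"grip": 0, "dx": 0.105, "dy": -0.37, "dz": 0.03}, {"grip": 0, "dx": 0.105, "dy": -0.37, "dz": 0.03}])

```text
schema error: expected keys grip, dx, dy, dz, twist
```

```bash
python3 look.py w3 hinge_mid lower_mid tab_back jig
```

```text
3.05 [ 0.47642894 -0.31245525  0.30553973] [-3.14101523e+00  3.78045030e-03  1.64440859e-03] [-6.74572703e-01 -9.31614753e-02  1.72140686e+00 -2.04020003e-04
  1.51452419e+00 -6.72153958e-01] 0.0952656480212259
hinge_mid []
lower_mid []
tab_back []
jig []
```

View pics/w3.png

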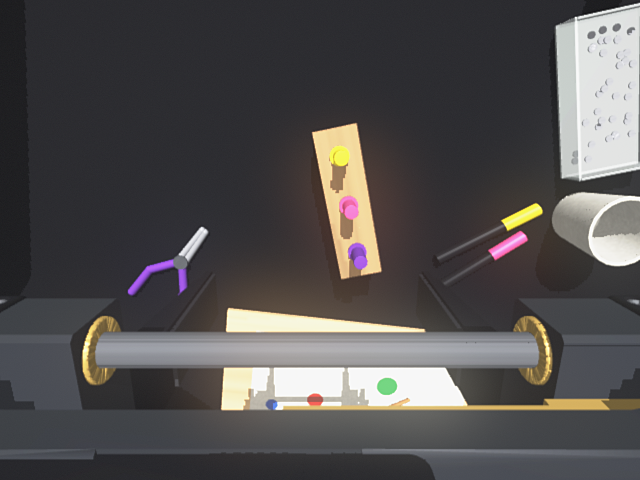

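All five keys are needed in each row. This picture is the same stand view, now with the arm settled.

Request:
drive_tool(series=[{"grip": 0, "dx": 0.105, "dy": -0.37, "dz": 0.03, "twist": 0}, {"grip": 0, "dx": 0.105, "dy": -0.37, "dz": 0.03, "twist": 0}, {"grip": 0, "dx": 0.105, "dy": -0.37, "dz": 0.03, "twist": 0}, {"grip": 0, "dx": 0.105, "dy": -0.37, "dz": 0.03, "twist": 0}, {"grip": 0, "dx": 0.105, "dy": -0.37, "dz": 0.03, "twist": 0}, {"grip": 0, "dx": 0.105, "dy": -0.37, "dz": 0.03, "twist": 0}, {"grip": 0, "dx": 0.105, "dy": -0.37, "dz": 0.03, "twist": 0}, {"grip": 0, "dx": 0.105, "dy": -0.37, "dz": 0.03, "twist": 0}, {"grip": 0, "dx": 0.105, "dy": -0.37, "dz": 0.03, "twist": 0}, {"grip": 0, "dx": 0.105, "dy": -0.37, "dz": 0.03, "twist": 0}, {"grip": 0, "dx": 0.105, "dy": -0.37, "dz": 0.03, "twist": 0}, {"grip": 0, "dx": 0.105, "dy": -0.37, "dz": 0.03, "twist": 0}])

```text
t: 4.3
position: [0.5823, 0.0584, 0.276]
eef_rot: [3.141, 0.002, -0.001]
ft_force: [-0.1, -0.5, 0.6]
grip_width: 0.0206
```

```bash
python3 look.py w4 jig hinge_mid lower_mid tab_back
```

```text
4.3 [0.58229033 0.0583882  0.27603361] [ 3.14076062e+00  1.88032109e-03 -1.07519187e-03] [ 8.63146903e-03 -4.85227300e-02  1.72769756e+00 -8.30567489e-04
  1.46310918e+00  7.52365660e-03] 0.020602247176869048
jig [(0.62, [316.0, 102.0], [0.582, 0.164, 0.0]), (0.45, [316.0, 92.0], [0.5815, 0.1737, 0.0])]
hinge_mid [(0.86, [312.0, 88.0], [0.5786, 0.1659, 0.12])]
lower_mid [(0.65, [315.0, 92.0], [0.5809, 0.165, 0.094])]
tab_back [(0.75, [331.0, 260.0], [0.5965, 0.0073, 0.073])]
```

View pics/w4.png

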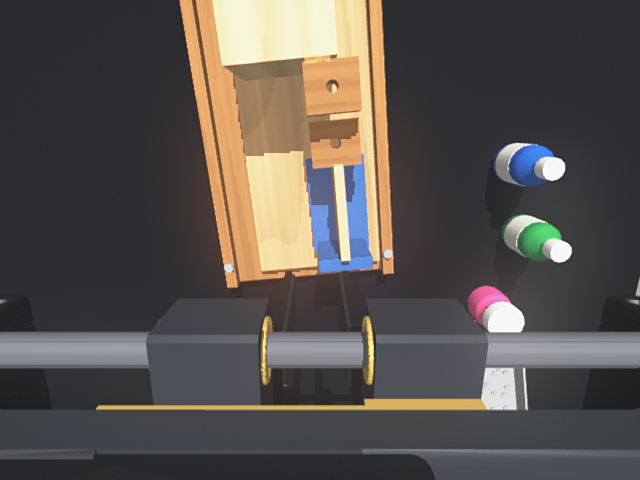

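The jig shows from above, tilted about 5°. The upper bore is at (332,86), the lower bore (335,142), and the tab top edge around (345,266). Corner bolts are at (228,268) and (388,254).

Run:
```python
from h import *
s=r.read_state(); print(s["t"],s["position"])
im=cv2.imread("pics/w4.png"); g=cv2.cvtColor(im,cv2.COLOR_BGR2GRAY)
def dark(c,w=9):
    p=g[c[1]-w:c[1]+w+1,c[0]-w:c[0]+w+1].astype(float); m=p<np.percentile(p,50)*.72
    n,l,st,ce=cv2.connectedComponentsWithStats(m.astype(np.uint8)); i=1+np.argmax(st[1:,4]); return ce[i]+np.array(c)-w, st[i]
W=lambda p,z:np.round(at_z("wrist",np.array(p)/[640,480],z),4)
for c,z in [((332,86),.12),((335,142),.094)]:
    p,st=dark(c); print("bore",p,st,W(p,z))
a=W((228,268),.036);b=W((388,254),.036);print("bolts",a,b,np.degrees(np.arctan2(*(b-a)[1::-1])))
# right fence inner/outer line
for p in [(374,20),(392,270)]: print(W(p,.034))
# blue tab
hsv=cv2.cvtColor(im,cv2.COLOR_BGR2HSV); m=cv2.inRange(hsv,(105,120,60),(125,255,255)); m[:, :300]=0;m[:,400:]=0; m[:150]=0
ys,xs=np.nonzero(m)
for y in range(235,282,4): print(y,xs[ys==y].min() if (ys==y).any() else None,xs[ys==y].max() if (ys==y).any() else None,end=' | ')
for p in [(318,272),(372,266)]: print("tab corner",W(p,.107))
# settled stand pose in w3
```

```text
4.55 [0.5823569  0.05703554 0.27657663]
bore [332.          83.55223881] [ 3  3 13 12 67] [0.5943 0.169  0.12  ]
bore [338.66666667 139.        ] [12  5  2  3  3] [0.6016 0.1263 0.094 ]
bolts [ 0.4825 -0.0146  0.036 ] [0.6613 0.0014 0.036 ] 5.113519044915879
[0.6373 0.2355 0.034 ]
[ 0.667  -0.0182  0.034 ]
235 313 367 | 239 314 367 | 243 314 368 | 247 315 367 | 251 315 368 | 255 319 370 | 259 319 371 | 263 319 372 | 267 319 371 | 271 320 330 | 275 None None | 279 None None | tab corner [0.5831 0.0067 0.107 ]
tab corner [0.6332 0.0124 0.107 ]
```

Run:
```python
import cv2
im=cv2.imread("pics/w4.png"); cv2.imwrite("pics/c4.png",cv2.resize(im[40:290,290:410],None,fx=2.4*1,fy=2.4,interpolation=cv2.INTER_CUBIC))
```

```text
(no output)
```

View pics/c4.png

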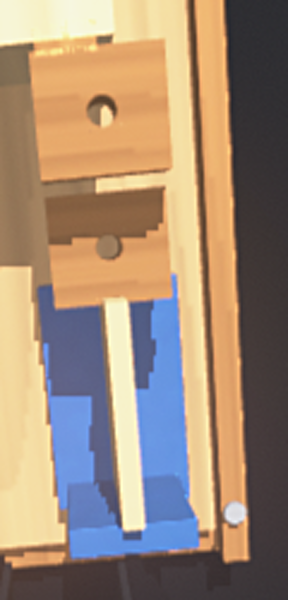

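The crop puts the upper bore at picture pixel (332.5,86.3) and the lower bore at (335.4,142.5). The tab face corners are at (319,272) and (372,266). Jig yaw is about 6°, the bore about (0.595, 0.167), and the door about 2 mm from fully back. I'll descend behind the tab.

Request:
drive_tool(series=[{"grip": 0, "dx": 0.029, "dy": 0.082, "dz": 0.0, "twist": -6}, {"grip": 0, "dx": 0.029, "dy": 0.082, "dz": 0.0, "twist": -6}, {"grip": 0, "dx": 0.029, "dy": 0.082, "dz": 0.02, "twist": -6}, {"grip": 0, "dx": 0.029, "dy": 0.082, "dz": 0.06, "twist": -6}, {"grip": 0, "dx": 0.029, "dy": 0.082, "dz": 0.1, "twist": -6}, {"grip": 0, "dx": 0.029, "dy": 0.082, "dz": 0.14, "twist": -6}, {"grip": 0, "dx": 0.029, "dy": 0.082, "dz": 0.18, "twist": -6}, {"grip": 0, "dx": 0.029, "dy": 0.082, "dz": 0.18, "twist": -6}, {"grip": 0, "dx": 0.029, "dy": 0.082, "dz": 0.18, "twist": -6}, {"grip": 0, "dx": 0.029, "dy": 0.082, "dz": 0.18, "twist": -6}])

```text
t: 5.38
position: [0.6129, -0.0242, 0.0989]
eef_rot: [3.137, 0.163, 0.005]
ft_force: [-0.3, 0.5, 0.5]
grip_width: 0.0007
```

Request:
drive_tool(series=[{"grip": 0, "dx": 0, "dy": -0.008, "dz": 0, "twist": 0}, {"grip": 0, "dx": 0, "dy": -0.015, "dz": 0, "twist": 0}, {"grip": 0, "dx": 0, "dy": -0.019, "dz": 0, "twist": 0}, {"grip": 0, "dx": 0, "dy": -0.022, "dz": 0, "twist": 0}, {"grip": 0, "dx": 0, "dy": -0.025, "dz": 0, "twist": 0}, {"grip": 0, "dx": 0, "dy": -0.029, "dz": 0, "twist": 0}, {"grip": 0, "dx": 0, "dy": -0.033, "dz": 0, "twist": 0}, {"grip": 0, "dx": 0, "dy": -0.037, "dz": 0, "twist": 0}, {"grip": 0, "dx": 0, "dy": -0.041, "dz": 0, "twist": 0}, {"grip": 0, "dx": 0, "dy": -0.045, "dz": 0, "twist": 0}, {"grip": 0, "dx": 0, "dy": -0.05, "dz": 0, "twist": 0}, {"grip": 0, "dx": 0, "dy": -0.054, "dz": 0, "twist": 0}])

```text
t: 6.38
position: [0.6059, 0.0308, 0.0963]
eef_rot: [-3.137, -0.165, -0.001]
ft_force: [2.8, -3.4, 2.0]
grip_width: 0.0006
```

```bash
cat > look2.py <<'E'
from h import *
import sys
s=r.read_state();print(round(s["t"],2),s["position"],s["ft_force"])
im=cams.read_camera("wrist"); c=[int(v) for v in sys.argv[2:6]]
cv2.imwrite(f"pics/{sys.argv[1]}.png",cv2.resize(im[c[1]:c[3],c[0]:c[2]],None,fx=3,fy=3,interpolation=cv2.INTER_CUBIC))
E
python3 -c "
from h import *
s=r.read_state()
for P in [(.595,.167,.12),(.5995,.124,.094)]: print(proj('wrist',P))
print(s['position'],s['ft_force'])"
```

```text
[329.07275192 -66.63774916]
[326.09215186  86.69110064]
[0.605886   0.03077896 0.09628918] [ 2.76069121 -3.38528428  1.95572509]
```

Request:
drive_tool(series=[{"grip": 0, "dx": 0, "dy": -0.002, "dz": 0, "twist": 0}, {"grip": 0, "dx": 0, "dy": -0.004, "dz": 0, "twist": 0}, {"grip": 0, "dx": 0, "dy": -0.006, "dz": 0, "twist": 0}, {"grip": 0, "dx": 0, "dy": -0.008, "dz": 0, "twist": 0}, {"grip": 0, "dx": 0, "dy": -0.009, "dz": 0, "twist": 0}, {"grip": 0, "dx": 0, "dy": -0.009, "dz": 0, "twist": 0}])

```text
t: 6.88
position: [0.6045, 0.0396, 0.0959]
eef_rot: [-3.137, -0.165, 0.001]
ft_force: [1.5, -2.4, 0.3]
grip_width: 0.0003
```

Request:
drive_tool(series=[{"grip": 0, "dx": 0, "dy": -0.001, "dz": 0, "twist": 0}, {"grip": 0, "dx": 0, "dy": -0.002, "dz": 0, "twist": 0}, {"grip": 0, "dx": 0, "dy": -0.002, "dz": 0, "twist": 0}])

```text
t: 7.13
position: [0.6043, 0.0413, 0.0959]
eef_rot: [-3.137, -0.165, 0.001]
ft_force: [1.4, -2.7, 0.6]
grip_width: 0.0005
```

Request:
drive_tool(series=[{"grip": 0, "dx": 0, "dy": -0.001, "dz": 0, "twist": 0}, {"grip": 0, "dx": 0, "dy": -0.001, "dz": 0, "twist": 0}])

```text
t: 7.3
position: [0.6043, 0.0423, 0.096]
eef_rot: [-3.137, -0.165, 0.001]
ft_force: [1.9, -2.9, -0.2]
grip_width: -0.0001
```

Request:
drive_tool(series=[{"grip": 0, "dx": 0, "dy": -0.001, "dz": 0, "twist": 0}, {"grip": 0, "dx": 0, "dy": -0.001, "dz": 0, "twist": 0}])

```text
t: 7.47
position: [0.6042, 0.0423, 0.096]
eef_rot: [3.135, 0.165, -0.001]
ft_force: [2.0, -5.3, -0.2]
grip_width: 0.0008
```

Request:
drive_tool(series=[{"grip": 0, "dx": 0, "dy": -0.001, "dz": 0, "twist": 0}, {"grip": 0, "dx": 0, "dy": -0.001, "dz": 0, "twist": 0}])

```text
t: 7.63
position: [0.6042, 0.0424, 0.0961]
eef_rot: [3.133, 0.165, -0.001]
ft_force: [1.4, -9.0, 0.4]
grip_width: 0.0004
```

Request:
drive_tool(series=[{"grip": 0, "dx": 0, "dy": -0.001, "dz": 0, "twist": 0}, {"grip": 0, "dx": 0, "dy": -0.001, "dz": 0, "twist": 0}])

```text
t: 7.8
position: [0.6042, 0.0424, 0.0961]
eef_rot: [3.132, 0.165, -0.001]
ft_force: [2.2, -11.2, 0.2]
grip_width: 0.0002
```

At the stop: the force climbs with no motion. I'll back off, rise and look at the knuckles.

Request:
drive_tool(series=[{"grip": 0, "dx": 0, "dy": 0.02, "dz": 0, "twist": 0}, {"grip": 0, "dx": 0, "dy": 0.03, "dz": -0.02, "twist": 0}, {"grip": 0, "dx": 0, "dy": 0.03, "dz": -0.06, "twist": 0}, {"grip": 0, "dx": 0, "dy": 0.0, "dz": -0.1, "twist": 0}, {"grip": 0, "dx": 0, "dy": -0.03, "dz": -0.13, "twist": 0}, {"grip": 0, "dx": 0, "dy": -0.05, "dz": -0.15, "twist": 0}, {"grip": 0, "dx": 0, "dy": -0.05, "dz": -0.15, "twist": 0}, {"grip": 0, "dx": 0, "dy": -0.05, "dz": -0.15, "twist": 0}, {"grip": 0, "dx": 0, "dy": -0.05, "dz": -0.15, "twist": 0}, {"grip": 0, "dx": 0, "dy": -0.05, "dz": -0.15, "twist": 0}])

```text
t: 8.63
position: [0.5977, 0.0945, 0.2436]
eef_rot: [-3.137, -0.164, 0.007]
ft_force: [-0.8, 0.1, -0.9]
grip_width: 0.0003
```

Run:
```python
from h import *
s=r.read_state(); print(s["t"],s["position"],s["eef_rot"])
im=cams.read_camera("wrist"); cv2.imwrite("pics/w5.png",im)
l=cams.mark_of("wrist","hinge_mid"); print([(d["score"],np.array(d["at"])*[640,480],at_z("wrist",d["at"],.12)) for d in l])
l=cams.mark_of("wrist","tab_back"); print([(d["score"],np.array(d["at"])*[640,480],at_z("wrist",d["at"],.073)) for d in l])
q=np.round(proj("wrist",(.595,.167,.12))).astype(int); print(q)
c=im[q[1]-60:q[1]+60,q[0]-60:q[0]+60]; cv2.imwrite("pics/c5.png",cv2.resize(c,None,fx=5,fy=5,interpolation=cv2.INTER_CUBIC))
```

```text
8.6333 [0.59770846 0.09451741 0.24361241] [-3.13701667 -0.16397768  0.00715739]
[(0.57, array([303.296, 134.208]), array([0.57973361, 0.16647138, 0.12      ]))]
[]
[324 136]
```

View pics/c5.png

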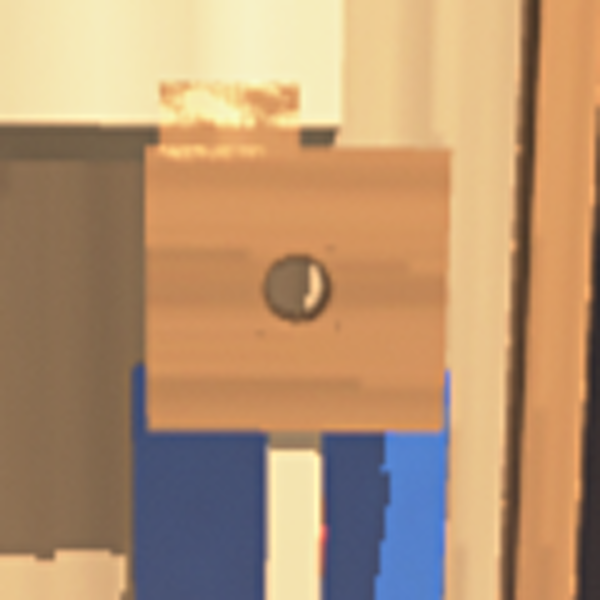

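The crop shows both knuckles in line, with a through-view in the bore at crop (297,288), i.e. picture pixel (323,133). I'll measure it settled, and take the purple head from the earlier settled stand view.

Run:
```python
from h import *
s=r.read_state(); im=cams.read_camera("wrist"); s=r.read_state(); print(s["t"],s["position"],s["eef_rot"])
cv2.imwrite("pics/w6.png",im)
g=cv2.cvtColor(im,cv2.COLOR_BGR2GRAY)[110:160,300:350]; 
G=cv2.resize(cv2.GaussianBlur(g,(3,3),0),None,fx=8,fy=8,interpolation=cv2.INTER_CUBIC)
c=cv2.HoughCircles(G,cv2.HOUGH_GRADIENT,1,100,param1=80,param2=15,minRadius=35,maxRadius=75); print(c)
for k in c[0][:2]:
    p=(k[:2]+.5)/8-.5+[300,110]; print(p,at_z("wrist",p/[640,480],.12))
# pin heads from w3
P=np.array([0.47642894,-0.31245525,0.30553973]); Rm=R.from_rotvec([-3.14101523,.00378045,.00164441]).as_matrix()
T=np.eye(4);T[:3,:3]=Rm;T[:3,3]=P; m=cams.camera_model("wrist");C=T@np.array(m["T_tool_cam"]);K=np.array(m["intrinsics"])
im=cv2.imread("pics/w3.png"); h=cv2.cvtColor(im,cv2.COLOR_BGR2HSV)[100:290,310:390]
def W(p,z):
    d=np.linalg.inv(K)@[p[0],p[1],1];d=C[:3,:3]@[d[0],-d[1],-d[2]];return C[:3,3]+d*(z-C[2,3])/d[2]
for n,lo,hi in [("purple",125,145),("pink",155,175),("yellow",26,32)]:
    mk=cv2.inRange(h,(lo,120,60),(hi,255,255)); k,l,st,ce=cv2.connectedComponentsWithStats(mk); i=1+np.argmax(st[1:,4])
    print(n,st[i]+[310,100,0,0,0],ce[i]+[310,100],W(ce[i]+[310,100],.091))
```

```text
8.8333 [0.59837505 0.09421307 0.24459137] [-3.13725417 -0.16299807  0.00444089]
NoneTraceback (most recent call last):
  File "<stdin>", line 7, in <module>
TypeError: 'NoneType' object is not subscriptable
```

Run:
```python
from h import *
s=r.read_state(); print(s["t"],s["position"])
im=cv2.imread("pics/w6.png"); S=cv2.cvtColor(im,cv2.COLOR_BGR2HSV)[122:147,310:338,1]
mk=(S<S.max()*0+np.median(S)*.75).astype(np.uint8); k,l,st,ce=cv2.connectedComponentsWithStats(mk); i=1+np.argmax(st[1:,4]); p=ce[i]+[310,122]
print(st[i],p,at_z("wrist",p/[640,480],.12))
P=np.array([0.47642894,-0.31245525,0.30553973]); Rm=R.from_rotvec([-3.14101523,.00378045,.00164441]).as_matrix()
T=np.eye(4);T[:3,:3]=Rm;T[:3,3]=P; m=cams.camera_model("wrist");C=T@np.array(m["T_tool_cam"]);K=np.array(m["intrinsics"])
im=cv2.imread("pics/w3.png"); h=cv2.cvtColor(im,cv2.COLOR_BGR2HSV)[100:290,310:390]
def W(p,z):
    d=np.linalg.inv(K)@[p[0],p[1],1];d=C[:3,:3]@[d[0],-d[1],-d[2]];return C[:3,3]+d*(z-C[2,3])/d[2]
for n,lo,hi in [("purple",125,145),("pink",155,175),("yellow",26,32)]:
    mk=cv2.inRange(h,(lo,120,60),(hi,255,255)); k,l,st,ce=cv2.connectedComponentsWithStats(mk); i=1+np.argmax(st[1:,4])
    print(n,st[i]+[310,100,0,0,0],ce[i]+[310,100],W(ce[i]+[310,100],.091))
```

```text
8.8333 [0.59837505 0.09421307 0.24459137]
[ 7  6  8  9 46] [320.67391304 132.        ] [0.59277246 0.16936528 0.12      ]
purple [348 243  19  26 344] [357.92151163 255.10465116] [ 0.51875027 -0.36070276  0.091     ]
pink [340 197  18  23 219] [348.41552511 207.32876712] [ 0.50789033 -0.31021441  0.091     ]
yellow [329 146  21  20 310] [339.26451613 155.40967742] [ 0.49801914 -0.25899795  0.091     ]
```

Stand row spacing checks out: purple to yellow is 103.8 mm against 104. Moving above the purple pin at (0.5187, -0.3607).

Request:
drive_tool(series=[{"grip": 1, "dx": -0.126, "dy": 0.444, "dz": 0.03, "twist": 0}, {"grip": 1, "dx": -0.126, "dy": 0.444, "dz": 0.03, "twist": 0}, {"grip": 1, "dx": -0.126, "dy": 0.444, "dz": 0.03, "twist": 0}, {"grip": 1, "dx": -0.126, "dy": 0.444, "dz": 0.03, "twist": 0}, {"grip": 1, "dx": -0.126, "dy": 0.444, "dz": 0.03, "twist": 0}, {"grip": 1, "dx": -0.126, "dy": 0.444, "dz": 0.03, "twist": 0}, {"grip": 1, "dx": -0.126, "dy": 0.444, "dz": 0.03, "twist": 0}, {"grip": 1, "dx": -0.126, "dy": 0.444, "dz": 0.03, "twist": 0}, {"grip": 1, "dx": -0.126, "dy": 0.444, "dz": 0.03, "twist": 0}, {"grip": 1, "dx": -0.126, "dy": 0.444, "dz": 0.03, "twist": 0}, {"grip": 1, "dx": -0.126, "dy": 0.444, "dz": 0.03, "twist": 0}, {"grip": 1, "dx": -0.126, "dy": 0.444, "dz": 0.03, "twist": 0}])

```text
t: 9.83
position: [0.5176, -0.3658, 0.2147]
eef_rot: [3.137, 0.155, -0.003]
ft_force: [0.4, 0.5, 0.4]
grip_width: 0.0752
```

Request:
drive_tool(series=[{"grip": 1, "dx": 0, "dy": 0, "dz": 0, "twist": 0}, {"grip": 1, "dx": 0, "dy": 0, "dz": 0, "twist": 0}, {"grip": 1, "dx": 0, "dy": 0, "dz": 0, "twist": 0}])

```text
t: 10.08
position: [0.5203, -0.3588, 0.216]
eef_rot: [-3.136, -0.166, 0.0]
ft_force: [1.0, -0.7, 0.3]
grip_width: 0.0929
```

Run:
```python
from h import *
s=r.read_state(); print(s["t"],s["position"],s["eef_rot"],s["ft_force"])
im=cams.read_camera("wrist"); cv2.imwrite("pics/w7.png",im)
h=cv2.cvtColor(im,cv2.COLOR_BGR2HSV)
for n,lo,hi in [("purple",125,145),("pink",155,175),("yellow",26,32)]:
    mk=cv2.inRange(h,(lo,120,60),(hi,255,255)); mk[:,:200]=0;mk[:,450:]=0;mk[400:]=0
    k,l,st,ce=cv2.connectedComponentsWithStats(mk); i=1+np.argmax(st[1:,4])
    print(n,st[i],ce[i],at_z("wrist",ce[i]/[640,480],.091))
for z in (.072,.11): print(proj("wrist",(.5187,-.3607,z)))
```

```text
10.0833 [ 0.52030858 -0.35876799  0.21600034] [-3.13641604e+00 -1.65950151e-01  3.10788871e-04] [ 0.96344998 -0.71410253  0.25637637]
purple [304 219  23  32 566] [315.08303887 234.        ] [ 0.51910888 -0.36071694  0.091     ]
pink [297 156  25  26 465] [308.92903226 168.3483871 ] [ 0.50915006 -0.31046123  0.091     ]
yellow [289  83  27  29 533] [302.00938086  95.87429644] [ 0.49904128 -0.25991202  0.091     ]
[314.66228682 228.1480585 ]
[314.46232795 240.44552224]
```

Request:
drive_tool(series=[{"grip": 1, "dx": -0.001, "dy": 0.002, "dz": 0.03, "twist": 0}, {"grip": 1, "dx": -0.001, "dy": 0.002, "dz": 0.06, "twist": 0}, {"grip": 1, "dx": -0.001, "dy": 0.002, "dz": 0.085, "twist": 0}, {"grip": 1, "dx": -0.001, "dy": 0.002, "dz": 0.1, "twist": 0}, {"grip": 1, "dx": -0.001, "dy": 0.002, "dz": 0.11, "twist": 0}, {"grip": 1, "dx": -0.001, "dy": 0.002, "dz": 0.11, "twist": 0}, {"grip": 1, "dx": -0.001, "dy": 0.002, "dz": 0.11, "twist": 0}, {"grip": 1, "dx": -0.001, "dy": 0.002, "dz": 0.11, "twist": 0}])

```text
t: 10.8
position: [0.5206, -0.3625, 0.1084]
eef_rot: [3.135, 0.165, 0.004]
ft_force: [0.1, -0.5, 0.3]
grip_width: 0.0949
```

Request:
drive_tool(series=[{"grip": 0, "dx": 0, "dy": 0, "dz": 0, "twist": 0}, {"grip": 0, "dx": 0, "dy": 0, "dz": 0, "twist": 0}, {"grip": 0, "dx": 0, "dy": 0, "dz": 0, "twist": 0}, {"grip": 0, "dx": 0, "dy": 0, "dz": 0, "twist": 0}, {"grip": 0, "dx": 0, "dy": 0, "dz": 0, "twist": 0}, {"grip": 0, "dx": 0, "dy": 0, "dz": 0, "twist": 0}, {"grip": 0, "dx": 0, "dy": 0, "dz": 0, "twist": 0}, {"grip": 0, "dx": 0, "dy": 0, "dz": 0, "twist": 0}, {"grip": 0, "dx": 0, "dy": 0, "dz": 0, "twist": 0}, {"grip": 0, "dx": 0, "dy": 0, "dz": 0, "twist": 0}, {"grip": 0, "dx": 0, "dy": 0, "dz": 0, "twist": 0}, {"grip": 0, "dx": 0, "dy": 0, "dz": 0, "twist": 0}])

```text
t: 11.8
position: [0.5193, -0.3619, 0.1062]
eef_rot: [-3.137, -0.165, 0.0]
ft_force: [-0.4, 0.2, -0.5]
grip_width: 0.02
```

Request:
drive_tool(series=[{"grip": 0, "dx": 0, "dy": 0, "dz": 0, "twist": 0}, {"grip": 0, "dx": 0, "dy": 0, "dz": 0, "twist": 0}, {"grip": 0, "dx": 0, "dy": 0, "dz": 0, "twist": 0}, {"grip": 0, "dx": 0, "dy": 0, "dz": 0, "twist": 0}])

```text
t: 12.13
position: [0.5193, -0.3619, 0.1062]
eef_rot: [-3.137, -0.165, 0.0]
ft_force: [0.3, 0.0, -0.3]
grip_width: 0.0122
```

Request:
drive_tool(series=[{"grip": 0, "dx": 0, "dy": 0, "dz": -0.015, "twist": 0}, {"grip": 0, "dx": 0, "dy": 0, "dz": -0.035, "twist": 0}, {"grip": 0, "dx": 0, "dy": 0, "dz": -0.065, "twist": 0}, {"grip": 0, "dx": 0, "dy": 0, "dz": -0.1, "twist": 0}, {"grip": 0, "dx": 0, "dy": 0, "dz": -0.13, "twist": 0}, {"grip": 0, "dx": 0, "dy": 0, "dz": -0.15, "twist": 0}, {"grip": 0, "dx": 0, "dy": 0, "dz": -0.15, "twist": 0}, {"grip": 0, "dx": 0, "dy": 0, "dz": -0.15, "twist": 0}])

```text
t: 12.8
position: [0.5198, -0.3623, 0.2577]
eef_rot: [3.135, 0.165, 0.003]
ft_force: [-0.1, -0.3, -0.2]
grip_width: 0.0122
```

Run:
```python
from h import *
s=r.read_state(); print(s["t"],s["position"],s["eef_rot"],s["ft_force"],s["grip_width"])
im=cams.read_camera("wrist"); cv2.imwrite("pics/w8.png",im[100:400,160:480].repeat(2,0).repeat(2,1))
```

```text
12.8 [ 0.51982839 -0.36233002  0.25769566] [3.13528745 0.16463616 0.00338256] [-0.10857452 -0.31517271 -0.23922996] 0.012224988584280207
```

View pics/w8.png

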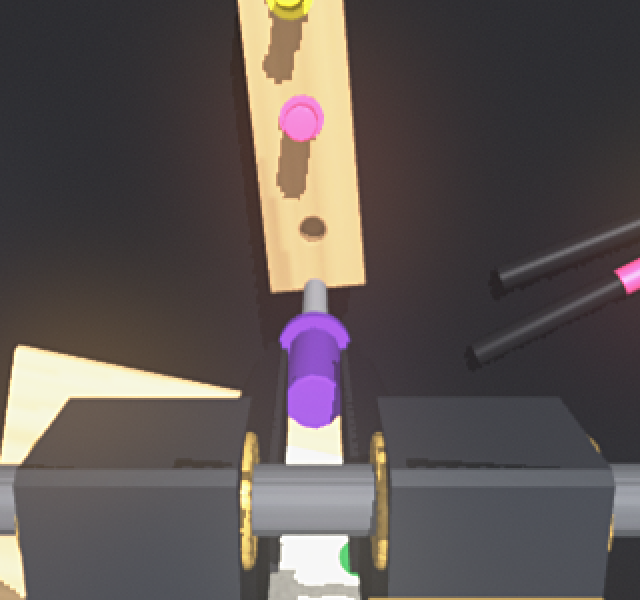

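The picture shows the purple pin held upright, its tip at picture pixel (318,241), and the pink and yellow pins undisturbed. The emptied hole at picture pixel (316,214) lets me check the camera bias.

Run:
```python
from h import *
im=cams.read_camera("wrist"); s=r.read_state(); print(s["t"],s["position"],s["eef_rot"])
g=cv2.cvtColor(im,cv2.COLOR_BGR2GRAY)[200:228,300:335]
mk=(g<.72*np.median(g)).astype(np.uint8); k,l,st,ce=cv2.connectedComponentsWithStats(mk)
for i in range(1,k):
    if st[i,4]>15: p=ce[i]+[300,200]; print(st[i],p,at_z("wrist",p/[640,480],.072))
im=cv2.imread("pics/w6.png"); P=np.array([0.59837505,0.09421307,0.24459137]); rv=[-3.13725417,-0.16299807,0.00444089]
h=cv2.cvtColor(im,cv2.COLOR_BGR2HSV)[95:175,280:365]
T=np.eye(4);T[:3,:3]=R.from_rotvec(rv).as_matrix();T[:3,3]=P;m=cams.camera_model("wrist");C=T@np.array(m["T_tool_cam"]);K=np.array(m["intrinsics"])
def W(p,z):
    d=np.linalg.inv(K)@[p[0],p[1],1];d=C[:3,:3]@[d[0],-d[1],-d[2]];return C[:3,3]+d*(z-C[2,3])/d[2]
# knuckle brown mask
print(h[40,30],h[45,55],h[40,75],h[40,5])
np.set_printoptions(linewidth=200)
print("V row",h[38,20:60,2].tolist()); print("S row",h[38,20:60,1].tolist()); print("V col",h[20:60,42,2].tolist());print("S col",h[20:60,42,1].tolist())
print(W((322.5,133.5),.12))
```

```text
12.9 [ 0.51860561 -0.3613477   0.25397872] [-3.13507512 -0.16448991  0.00380683]
[ 11  10  13  11 107] [317.28037383 214.99065421] [ 0.51827574 -0.35975247  0.072     ]
[ 13 137 193] [ 14 141 212] [ 17 102 233] [ 15 104 130]
V row [193, 192, 192, 192, 192, 192, 193, 192, 192, 192, 191, 192, 193, 193, 194, 180, 130, 136, 142, 142, 141, 138, 135, 129, 138, 234, 244, 170, 101, 156, 191, 193, 192, 192, 191, 192, 192, 192, 192, 191]
S row [139, 139, 138, 139, 137, 139, 137, 139, 139, 138, 139, 138, 139, 139, 139, 137, 120, 103, 102, 106, 105, 107, 106, 107, 105, 106, 105, 113, 119, 137, 139, 137, 138, 139, 139, 139, 138, 138, 138, 139]
V col [215, 217, 218, 216, 216, 215, 213, 212, 214, 215, 213, 160, 122, 130, 135, 135, 135, 135, 135, 134, 135, 144, 211, 163, 114, 188, 213, 211, 210, 211, 211, 210, 211, 211, 212, 206, 194, 190, 191, 196]
S col [142, 141, 142, 140, 140, 141, 142, 142, 142, 142, 141, 140, 115, 104, 104, 106, 104, 106, 106, 107, 104, 106, 109, 113, 125, 140, 142, 143, 141, 143, 143, 142, 141, 140, 138, 141, 139, 140, 139, 141]
[0.59421758 0.16845072 0.12      ]
```

Request:
drive_tool(series=[{"grip": 0, "dx": 0.11, "dy": -0.44, "dz": 0.0, "twist": 0}, {"grip": 0, "dx": 0.11, "dy": -0.44, "dz": 0.0, "twist": 0}, {"grip": 0, "dx": 0.11, "dy": -0.44, "dz": 0.0, "twist": 0}, {"grip": 0, "dx": 0.11, "dy": -0.44, "dz": 0.0, "twist": 0}, {"grip": 0, "dx": 0.11, "dy": -0.44, "dz": 0.0, "twist": 0}, {"grip": 0, "dx": 0.11, "dy": -0.44, "dz": 0.0, "twist": 0}, {"grip": 0, "dx": 0.11, "dy": -0.44, "dz": 0.0, "twist": 0}, {"grip": 0, "dx": 0.11, "dy": -0.44, "dz": 0.0, "twist": 0}, {"grip": 0, "dx": 0.11, "dy": -0.44, "dz": 0.0, "twist": 0}, {"grip": 0, "dx": 0.11, "dy": -0.44, "dz": 0.0, "twist": 0}, {"grip": 0, "dx": 0.11, "dy": -0.44, "dz": 0.0, "twist": 0}, {"grip": 0, "dx": 0.11, "dy": -0.44, "dz": 0.0, "twist": 0}])

```text
t: 13.9
position: [0.5815, 0.0929, 0.2531]
eef_rot: [-3.134, -0.174, 0.007]
ft_force: [-0.5, 0.2, -1.6]
grip_width: 0.012
```

Request:
drive_tool(series=[{"grip": 0, "dx": 0.019, "dy": -0.078, "dz": 0.0, "twist": 0}, {"grip": 0, "dx": 0.019, "dy": -0.078, "dz": 0.0, "twist": 0}, {"grip": 0, "dx": 0.019, "dy": -0.078, "dz": 0.005, "twist": 0}, {"grip": 0, "dx": 0.019, "dy": -0.078, "dz": 0.015, "twist": 0}, {"grip": 0, "dx": 0.019, "dy": -0.078, "dz": 0.025, "twist": 0}, {"grip": 0, "dx": 0.019, "dy": -0.078, "dz": 0.03, "twist": 0}, {"grip": 0, "dx": 0.019, "dy": -0.078, "dz": 0.03, "twist": 0}, {"grip": 0, "dx": 0.019, "dy": -0.078, "dz": 0.03, "twist": 0}, {"grip": 0, "dx": 0.019, "dy": -0.078, "dz": 0.03, "twist": 0}, {"grip": 0, "dx": 0.019, "dy": -0.078, "dz": 0.03, "twist": 0}])

```text
t: 14.73
position: [0.5938, 0.1662, 0.2271]
eef_rot: [-3.137, -0.163, -0.002]
ft_force: [0.3, 0.0, -1.1]
grip_width: 0.0122
```

Run:
```python
from h import *
s=r.read_state(); print(s["t"],s["position"],s["eef_rot"],s["ft_force"],s["grip_width"])
im=cams.read_camera("wrist"); cv2.imwrite("pics/w9f.png",im); cv2.imwrite("pics/w9.png",cv2.resize(im[180:280,250:390],None,fx=5,fy=5,interpolation=cv2.INTER_CUBIC))
print(proj("wrist",(.5945,.167,.12)))
```

```text
14.7333 [0.59382059 0.16617132 0.22707145] [-3.13718302e+00 -1.63207688e-01 -2.06114720e-03] [ 0.29463265  0.04003513 -1.08314129] 0.012211658134131768
[317.98043634 236.74250817]
```

View pics/w9.png

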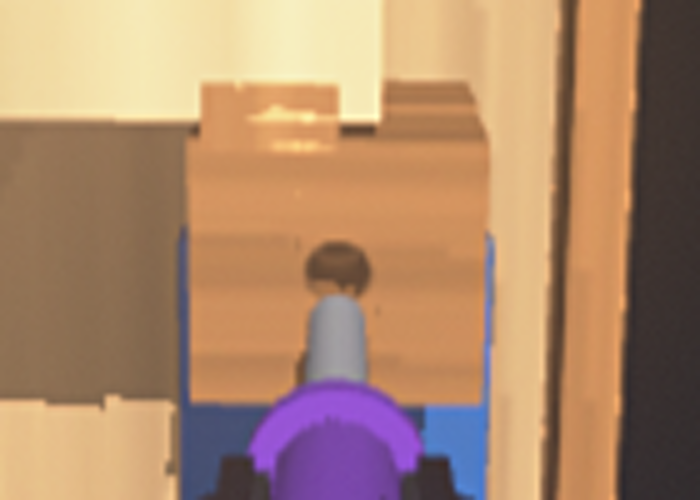

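The crop shows the bore at crop (338,270) and the nose end at (338,295). They are aligned in x, but after the 13 mm height parallax the nose is about 3 mm short in +y. Correcting.

Request:
drive_tool(series=[{"grip": 0, "dx": 0, "dy": -0.0025, "dz": 0, "twist": 0}, {"grip": 0, "dx": 0, "dy": -0.0025, "dz": 0, "twist": 0}, {"grip": 0, "dx": 0, "dy": -0.0025, "dz": 0, "twist": 0}])

```text
t: 15.03
position: [0.5932, 0.1694, 0.2266]
eef_rot: [-3.137, -0.165, -0.001]
ft_force: [-0.0, 0.4, -1.2]
grip_width: 0.0124
```

Run:
```python
from h import *
s=r.read_state(); print(s["t"],s["position"],s["eef_rot"],s["ft_force"])
im=cams.read_camera("wrist"); cv2.imwrite("pics/w10.png",cv2.resize(im[180:280,250:390],None,fx=5,fy=5,interpolation=cv2.INTER_CUBIC))
g=cv2.cvtColor(im,cv2.COLOR_BGR2HSV)
print("V col318",g[222:250,317,2].tolist()); print("S",g[222:250,317,1].tolist()); print("V row232",g[232,304:332,2].tolist()); print("S row246",g[246,304:332,1].tolist())
```

```text
15.0333 [0.5932365  0.16940797 0.22659255] [-3.13717299e+00 -1.65098349e-01 -8.62363045e-04] [-0.03154755  0.40728021 -1.18192561]
V col318 [210, 214, 214, 212, 212, 210, 208, 209, 210, 210, 176, 125, 108, 119, 125, 111, 115, 153, 166, 165, 164, 164, 164, 162, 162, 162, 163, 162]
S [140, 138, 139, 138, 140, 140, 139, 138, 137, 138, 136, 129, 118, 122, 124, 126, 86, 10, 5, 5, 6, 6, 6, 5, 5, 6, 5, 5]
V row232 [190, 188, 189, 189, 196, 202, 193, 203, 207, 207, 207, 195, 181, 176, 176, 178, 189, 205, 207, 206, 205, 204, 205, 204, 205, 204, 204, 204]
S row246 [137, 138, 137, 138, 139, 140, 139, 107, 22, 7, 5, 8, 6, 5, 6, 6, 8, 7, 11, 126, 142, 136, 139, 138, 138, 139, 137, 138]
```

Nose and bore now agree within about 0.5 mm by the pixel profiles. Descending slowly.

Request:
drive_tool(series=[{"grip": 0, "dx": 0, "dy": 0, "dz": 0.003, "twist": 0}, {"grip": 0, "dx": 0, "dy": 0, "dz": 0.006, "twist": 0}, {"grip": 0, "dx": 0, "dy": 0, "dz": 0.009, "twist": 0}, {"grip": 0, "dx": 0, "dy": 0, "dz": 0.011, "twist": 0}, {"grip": 0, "dx": 0, "dy": 0, "dz": 0.012, "twist": 0}, {"grip": 0, "dx": 0, "dy": 0, "dz": 0.013, "twist": 0}, {"grip": 0, "dx": 0, "dy": 0, "dz": 0.013, "twist": 0}])

```text
t: 15.67
position: [0.593, 0.1692, 0.2129]
eef_rot: [3.137, 0.165, -0.001]
ft_force: [0.1, 0.6, -0.6]
grip_width: 0.012
```

Request:
drive_tool(series=[{"grip": 0, "dx": 0, "dy": 0, "dz": 0.001, "twist": 0}, {"grip": 0, "dx": 0, "dy": 0, "dz": 0.002, "twist": 0}])

```text
t: 15.83
position: [0.5933, 0.1693, 0.2114]
eef_rot: [-3.137, -0.165, -0.001]
ft_force: [-0.5, 0.2, -0.6]
grip_width: 0.0122
```

The tip is below the knuckle top with no force, so it is in the bore.

Request:
drive_tool(series=[{"grip": 0, "dx": 0, "dy": 0, "dz": 0.001, "twist": 0}, {"grip": 0, "dx": 0, "dy": 0, "dz": 0.002, "twist": 0}, {"grip": 0, "dx": 0, "dy": 0, "dz": 0.003, "twist": 0}, {"grip": 0, "dx": 0, "dy": 0, "dz": 0.004, "twist": 0}])

```text
t: 16.17
position: [0.5931, 0.1692, 0.2071]
eef_rot: [3.137, 0.165, 0.0]
ft_force: [-0.1, -0.1, -0.7]
grip_width: 0.0126
```

Request:
drive_tool(series=[{"grip": 0, "dx": 0, "dy": 0, "dz": 0.0015, "twist": 0}, {"grip": 0, "dx": 0, "dy": 0, "dz": 0.003, "twist": 0}, {"grip": 0, "dx": 0, "dy": 0, "dz": 0.0045, "twist": 0}, {"grip": 0, "dx": 0, "dy": 0, "dz": 0.006, "twist": 0}])

```text
t: 16.5
position: [0.5931, 0.1692, 0.201]
eef_rot: [3.137, 0.165, -0.0]
ft_force: [-0.3, -0.2, 0.1]
grip_width: 0.0123
```

Request:
drive_tool(series=[{"grip": 0, "dx": 0, "dy": 0, "dz": 0.0015, "twist": 0}, {"grip": 0, "dx": 0, "dy": 0, "dz": 0.003, "twist": 0}, {"grip": 0, "dx": 0, "dy": 0, "dz": 0.0045, "twist": 0}, {"grip": 0, "dx": 0, "dy": 0, "dz": 0.006, "twist": 0}])

```text
t: 16.83
position: [0.5931, 0.1692, 0.1951]
eef_rot: [3.137, 0.165, 0.0]
ft_force: [-0.4, -0.4, -0.2]
grip_width: 0.0124
```

Tip at about 0.101. Next I'll pass into the lower knuckle (top 0.094) in small steps.

Request:
drive_tool(series=[{"grip": 0, "dx": 0, "dy": 0, "dz": 0.0015, "twist": 0}, {"grip": 0, "dx": 0, "dy": 0, "dz": 0.003, "twist": 0}, {"grip": 0, "dx": 0, "dy": 0, "dz": 0.0045, "twist": 0}, {"grip": 0, "dx": 0, "dy": 0, "dz": 0.006, "twist": 0}])

```text
t: 17.17
position: [0.5931, 0.1692, 0.1891]
eef_rot: [-3.137, -0.165, -0.0]
ft_force: [0.5, 1.2, 0.0]
grip_width: 0.0125
```

Request:
drive_tool(series=[{"grip": 0, "dx": 0, "dy": 0, "dz": 0.001, "twist": 0}, {"grip": 0, "dx": 0, "dy": 0, "dz": 0.002, "twist": 0}, {"grip": 0, "dx": 0, "dy": 0, "dz": 0.002, "twist": 0}])

```text
t: 17.42
position: [0.5931, 0.1692, 0.187]
eef_rot: [3.137, 0.165, -0.0]
ft_force: [-0.5, 0.5, 0.2]
grip_width: 0.0122
```

Request:
drive_tool(series=[{"grip": 0, "dx": 0, "dy": 0, "dz": 0.001, "twist": 0}, {"grip": 0, "dx": 0, "dy": 0, "dz": 0.002, "twist": 0}, {"grip": 0, "dx": 0, "dy": 0, "dz": 0.002, "twist": 0}])

```text
t: 17.67
position: [0.5931, 0.1692, 0.1851]
eef_rot: [3.137, 0.165, -0.0]
ft_force: [0.7, 0.2, -0.9]
grip_width: 0.0121
```

Request:
drive_tool(series=[{"grip": 0, "dx": 0, "dy": 0, "dz": 0.0015, "twist": 0}, {"grip": 0, "dx": 0, "dy": 0, "dz": 0.003, "twist": 0}, {"grip": 0, "dx": 0, "dy": 0, "dz": 0.0045, "twist": 0}, {"grip": 0, "dx": 0, "dy": 0, "dz": 0.006, "twist": 0}, {"grip": 0, "dx": 0, "dy": 0, "dz": 0.008, "twist": 0}])

```text
t: 18.08
position: [0.5932, 0.1692, 0.1772]
eef_rot: [-3.137, -0.165, -0.0]
ft_force: [0.3, -0.2, -0.8]
grip_width: 0.0121
```

Request:
drive_tool(series=[{"grip": 0, "dx": 0, "dy": 0, "dz": 0.002, "twist": 0}, {"grip": 0, "dx": 0, "dy": 0, "dz": 0.004, "twist": 0}, {"grip": 0, "dx": 0, "dy": 0, "dz": 0.006, "twist": 0}, {"grip": 0, "dx": 0, "dy": 0, "dz": 0.008, "twist": 0}, {"grip": 0, "dx": 0, "dy": 0, "dz": 0.01, "twist": 0}])

```text
t: 18.5
position: [0.5932, 0.1692, 0.1671]
eef_rot: [-3.137, -0.165, -0.0]
ft_force: [-0.2, 0.5, -0.2]
grip_width: 0.0123
```

Request:
drive_tool(series=[{"grip": 0, "dx": 0, "dy": 0, "dz": 0.002, "twist": 0}, {"grip": 0, "dx": 0, "dy": 0, "dz": 0.004, "twist": 0}, {"grip": 0, "dx": 0, "dy": 0, "dz": 0.006, "twist": 0}, {"grip": 0, "dx": 0, "dy": 0, "dz": 0.008, "twist": 0}, {"grip": 0, "dx": 0, "dy": 0, "dz": 0.009, "twist": 0}])

```text
t: 18.92
position: [0.5931, 0.1692, 0.1579]
eef_rot: [3.137, 0.165, -0.0]
ft_force: [0.0, 0.2, -1.0]
grip_width: 0.0123
```

Another 3.7 mm to go by my reckoning; I'll feel for the seat in 1 mm steps.

Request:
drive_tool(series=[{"grip": 0, "dx": 0, "dy": 0, "dz": 0.001, "twist": 0}, {"grip": 0, "dx": 0, "dy": 0, "dz": 0.002, "twist": 0}, {"grip": 0, "dx": 0, "dy": 0, "dz": 0.003, "twist": 0}, {"grip": 0, "dx": 0, "dy": 0, "dz": 0.003, "twist": 0}])

```text
t: 19.25
position: [0.5931, 0.1692, 0.155]
eef_rot: [3.137, 0.165, -0.0]
ft_force: [0.9, -0.5, -1.5]
grip_width: 0.0125
```

Request:
drive_tool(series=[{"grip": 0, "dx": 0, "dy": 0, "dz": 0.001, "twist": 0}, {"grip": 0, "dx": 0, "dy": 0, "dz": 0.001, "twist": 0}])

```text
t: 19.42
position: [0.5932, 0.1692, 0.1543]
eef_rot: [-3.137, -0.165, -0.0]
ft_force: [0.3, 0.7, -1.2]
grip_width: 0.0119
```

Request:
drive_tool(series=[{"grip": 0, "dx": 0, "dy": 0, "dz": 0.0005, "twist": 0}, {"grip": 0, "dx": 0, "dy": 0, "dz": 0.0005, "twist": 0}])

```text
t: 19.58
position: [0.5933, 0.1692, 0.1542]
eef_rot: [3.137, 0.165, 0.001]
ft_force: [-0.1, 0.1, 1.4]
grip_width: 0.0124
```

Request:
drive_tool(series=[{"grip": 0, "dx": 0, "dy": 0, "dz": 0.0005, "twist": 0}, {"grip": 0, "dx": 0, "dy": 0, "dz": 0.0005, "twist": 0}])

```text
t: 19.75
position: [0.5933, 0.1692, 0.1541]
eef_rot: [-3.137, -0.165, -0.001]
ft_force: [-1.4, -0.1, 4.7]
grip_width: 0.0124
```

Request:
drive_tool(series=[{"grip": 0, "dx": 0, "dy": 0, "dz": 0.0005, "twist": 0}, {"grip": 0, "dx": 0, "dy": 0, "dz": 0.0005, "twist": 0}])

```text
t: 19.92
position: [0.5934, 0.1692, 0.1541]
eef_rot: [-3.137, -0.165, -0.001]
ft_force: [-2.8, -0.8, 7.0]
grip_width: 0.0123
```

The pin is seated: it stopped at the predicted height and the force is rising. I'll ease off, open and rise.

Request:
drive_tool(series=[{"grip": 0, "dx": 0, "dy": 0, "dz": -0.0015, "twist": 0}, {"grip": 0.5, "dx": 0, "dy": 0, "dz": -0.0015, "twist": 0}, {"grip": 0.5, "dx": 0, "dy": 0, "dz": -0.0015, "twist": 0}, {"grip": 0.5, "dx": 0, "dy": 0, "dz": -0.0015, "twist": 0}, {"grip": 0.5, "dx": 0, "dy": 0, "dz": -0.0015, "twist": 0}, {"grip": 0.5, "dx": 0, "dy": 0, "dz": -0.0015, "twist": 0}, {"grip": 0.5, "dx": 0, "dy": 0, "dz": -0.0015, "twist": 0}, {"grip": 0.5, "dx": 0, "dy": 0, "dz": -0.0015, "twist": 0}])

```text
t: 20.58
position: [0.5931, 0.1692, 0.1542]
eef_rot: [-3.137, -0.165, 0.0]
ft_force: [0.5, 0.6, -0.4]
grip_width: 0.0464
```

Request:
drive_tool(series=[{"grip": 0.5, "dx": 0, "dy": 0, "dz": -0.01, "twist": 0}, {"grip": 0.5, "dx": 0, "dy": 0, "dz": -0.03, "twist": 0}, {"grip": 0.5, "dx": 0, "dy": 0, "dz": -0.06, "twist": 0}, {"grip": 0.5, "dx": 0, "dy": 0.03, "dz": -0.09, "twist": 0}, {"grip": 0.5, "dx": 0, "dy": 0.06, "dz": -0.11, "twist": 0}, {"grip": 0.5, "dx": 0, "dy": 0.06, "dz": -0.11, "twist": 0}, {"grip": 0.5, "dx": 0, "dy": 0.06, "dz": -0.11, "twist": 0}, {"grip": 0.5, "dx": 0, "dy": 0.06, "dz": -0.11, "twist": 0}, {"grip": 0.5, "dx": 0, "dy": 0.06, "dz": -0.11, "twist": 0}])

```text
t: 21.33
position: [0.5986, 0.1101, 0.2627]
eef_rot: [-3.137, -0.166, 0.004]
ft_force: [0.0, 0.0, 0.2]
grip_width: 0.0475
```

Run:
```python
from h import *
s=r.read_state(); print(s["t"],s["position"],s["ft_force"],s["grip_width"])
w=cams.read_camera("wrist"); a=cams.read_camera("side")
c=cv2.resize(a[140:290,190:360],None,fx=2,fy=2,interpolation=cv2.INTER_CUBIC); b=w[20:320,200:480]
cv2.imwrite("pics/f.png",np.hstack([b,c]))
```

```text
21.3333 [0.59857819 0.11014721 0.26273067] [0.04480894 0.02047865 0.1701165 ] 0.04753978171430966
```

View pics/f.png

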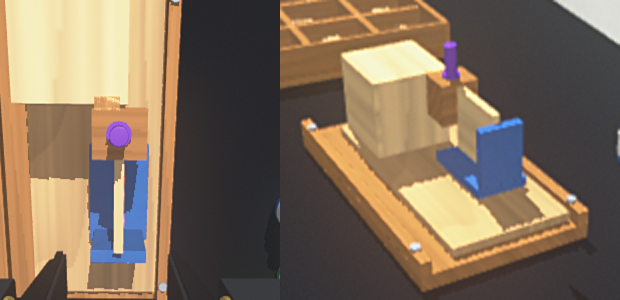

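The picture shows the purple head upright at (119,134), with its flange flush on the upper knuckle in both views. The knuckles are in line and the gripper is clear. Handing in.

```bash
python3 -c "
from station import r
print(r.job_done())"
```

```text
the job is handed in; nothing more can be done
None
```

I slid the sled to its stop, where the force rose to about 11 N with no more motion. I then took the purple pin from the stand, pushed it down through both knuckles and let go. The job is handed in; it took about 21 s of the 72 s allowed.

- **Seating:** The pin met no noticeable force until it seated, at the height I had worked out for fully home (tip about 60 mm up). I pressed it there with about 8 N.
- **Final pictures:** The pin stands upright with its flange on the upper knuckle, the knuckles are in line, and the gripper is clear of everything.
- **Pink and yellow pins:** They were undisturbed when I last saw them, just after lifting the purple pin. I did not look at the stand again after that.
- **Disagreements on the way:** My first estimate of the bore was about 3 mm short along the jig. I corrected it from a close view before lowering the pin. Two move calls were also refused because some row keys were missing; nothing moved.

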